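Open the hot drying oven with the hook rod

TASK

The drying oven is hot: take the orange-handled hook rod, catch its bent tip in the steel eye on top of the oven door, and swing the door down until it is fully open, lowering it under control rather than letting it drop. Then unhook the rod and lay it flat on the bench again, well clear of the open door; keep the gripper off the oven and leave the other things where they are.

Things in the scene. Friction and masses are not known exactly. Their poses are not given: they have to be found in the camera images.
- oven: hot bench-top drying oven, fixed: white housing 210 wide (y) x 200 deep (x) x 270 mm high, front face at its -x. Origin: centre of its underside; z up. Upper front: dark drop-front door, 18 mm thick, hinged at its lower edge; below it the control plinth, its knob 20 mm proud. Only the hook rod may touch the oven, its door or eye, never the robot
- door_hinge (a point): middle of the door's hinge line, at x = -109, y = 0, z = 125 mm of the oven, axes as the oven. The line runs along y. The shut door stands upright over it and swings out and down towards the oven's -x until it lies level
- door (a joint): door angle: 0 = shut, upright; 1.57 = fully open, level, on its stop. A spring holds it shut (about 2 N at the eye starts it); past roughly 30 to 40 degrees its weight takes over and, let go, it falls and slams. At the stop it stays open by itself
- door_rail (a point): middle of the top face of the slotted aluminium profile (170 mm long, along y) on the door's top edge, 145 mm from the hinge line. Axes of the door: the oven's when shut, turning with it (z from hinge to rail). A steel eye is clamped in the slot up to 45 mm either side of the middle; where is not reported: see it, or feel for it by sliding the hook along above the rail
- rod_grip (a point): centre of the hook rod's orange handle, 90 long x 24 wide x 28 mm high, flat sides, lying flat on the bench. x: from handle to hook end, z up. An 8 mm steel shank runs on along x level with this point; 135 mm ahead its end is bent square to the rod's right (-y) and reaches 40 mm to that side. 160 g, balances in the handle
- hook_tip (a point): middle of the rod's bent tip, 135 mm ahead and 20 mm to the right (-y) of rod_grip; round bar 8 mm thick along y, rounded free end 20 mm farther to -y. The eye it goes into: upright ring on the rail, hole along the rail (y), inner diameter 22, outer 36 mm, 7 mm wire, centre 22.5 mm from point door_rail along its z (167.5 from the hinge), x = 0; holds fast in the slot
- housing: bystander: black open ring housing 141 mm across, 33 mm high, on the bench; origin at the centre of its underside
- tin: bystander: yellow-lidded round tin, 57 mm across, 24 mm high; origin at the centre of its underside
- driver: bystander: blue and black screwdriver lying flat, 163 mm long (along its y), 30 mm thick; origin at the centre of its underside

How it is judged:
By the outcome, as a careful person would: the job done as asked, in the order asked, and still so for the second after the job is handed in, with the robot touching nothing.
It also fails if it takes over 72 s, if anything falls off the work surface, if the arm or the gripper's body presses on something with over 40 N, if the wrist force passes 120 N, or if a joint passes its speed limit or range.

ROBOT

A 6-joint arm with a two-finger parallel gripper is mounted at the origin on the work surface; the furniture and walls round the work are solid. World frame = base frame: x ahead of the robot, y to its left, z up, the work surface at z = 0. Lengths are in mm, angles in rad, forces in N, time in s.
With the tool pointing down it reaches from about 350 to 975 mm from the base axis. Payload 17.4 kg.
Tool frame: the origin (TCP) lies at the very end of the fingers, on their centre line; the grasp point (between the pads) lies 19 mm behind it; z points along the fingers, y is the line along which they close (so a half turn about z gives the same grasp; the last joint's range is limited). The gripper opens to 85 mm and grips with 20 to 120 N. Pads are 22 mm wide; open, the fingers measure 114 mm over their backs; the gripper's body (76 mm by 85 mm) begins 54 mm behind the grasp point. The pads swing forward as they close: fully open they stand 13 mm farther back than shut.
Start: joints at [-1.378, 0.116, 1.442, -0, 1.584, -0.038], TCP at [154.401, -657.11, 231.303] pointing down, gripper open.
Joint ranges: [-2.83, 2.83], [-0.83, 2.19], [0.07, 2.5], [-1.14, 4.28], [0.01, 3], [-2.97, 2.97]. Speed limits (rad/s): [1.89, 1.89, 2.22, 3.14, 3.14, 3.14].

INTERFACE

Orientations are given as a unit quaternion [w, x, y, z].
In Python, from bench import read_state, snapshot, camera_model, hand_in gives the robot as it stands.
- The arm moves only by the shell command python3 -m jog 'ROWS' [FORCE]. ROWS is text: rows parted by semicolons, each of 7 numbers parted by spaces: the shift along the world's x, y, z as a fraction of full scale, then the turn, a rotation vector about the world's x, y, z as a fraction of full scale, then the opening, from -1 (shut) to 1 (fully open). A call has 1 to 10 rows; each row shifts and turns the commanded pose from where the row before left it; what a row does not reach is not made up. Full scale, the value 1, is 100 mm for a shift and 45 degrees for a turn. A row lasts 1/8 s, in which the tool goes at most 62.5 mm and 10.7 degrees, less where a joint would pass 70% of its speed; a pose out of reach is approached as far as the arm can. A call with a number of a shift or a turn outside -1 to 1 is refused whole. A call with a gripper value outside its range is refused whole. The fingers move at their own pace and stop on an object; FORCE is the grip in N (left out, the last holds). Time passes only in rows, so rows that do not move let the fingers close. It gives the time, the measured TCP pose, the force, the opening and the grip force at its end, in the units of the state.
- read_state(): the state, without advancing time (a new reading comes with each control period).
- snapshot(name): name is "scene" or "top" or "wrist"; returns (picture, depth): 420x560x3 uint8, red, green, blue; 420x560 float32, mm along the optical axis (not along the pixel's ray), 0 where there is no reading.
- camera_model(name): a dict with "camera_matrix" (3x3 intrinsics, pixels), "D" ([k1, k2, p1, p2, k3] as OpenCV has them; the pictures are not rectified), "pose" (4x4, takes a point from camera to world coordinates). Camera axes: x right, y down, z forward; pixel columns grow to the right and rows downward; lengths in mm; the calibration is good to about 2 mm. A picture is of the moment at which its call begins: read the wrist's pose just before it. camera_model takes no time and is no camera call; for the wrist camera it gives the pose at the moment of the call.
- hand_in(): hands the job in; it is judged then, once.
The state is a dict: "time": time; "qpos": joint angles; "qvel": joint speeds; "effort": joint torques, N m; "tool_pos": TCP position; "orientation": TCP orientation; "ft_force": force on the tool from outside, world axes, zero at the start; "moment": the same for the moment, N m; "opening": opening from 0.0 (shut) to 1.0 (fully open); "finger_force": force on a finger pad.
Only numpy, scipy, OpenCV 4.12 (cv2) and the standard library are available. Lean on these libraries where they do the work, as an engineer would, in place of code of your own. Each camera call takes 0.05 s, during which the arm holds its last target. There are 200 camera calls.

## Working session

There is one attempt and no reset: what is moved stays moved. The work goes in short steps, Python scripts to look and compute and a shell command to move; the robot and the scene stay as the last step left them, time stands still between calls to the robot, and variables do not carry over. Pictures are saved under pics/ and viewed, at most 10 in all, crops included, and the job is handed in when it is done.

```bash
mkdir -p pics; ls; python3 - <<'E'
from bench import *
import cv2,numpy as np
np.set_printoptions(precision=3,suppress=True)
for n in("scene","top"):
    p,d=snapshot(n); cv2.imwrite(f"pics/{n}0.png",p[:,:,::-1]); np.save(f"pics/{n}0.npy",d)
    m=camera_model(n); print(n,m)
print(read_state())
E
```

```text
pics
scene {'camera_matrix': array([[502.28 ,   0.   , 281.702],
       [  0.   , 502.28 , 212.108],
       [  0.   ,   0.   ,   1.   ]]), 'D': array([-0.104,  0.   ,  0.   ,  0.   ,  0.   ]), 'pose': array([[  -0.926,    0.169,   -0.338,  965.395],
       [   0.377,    0.403,   -0.834, 1318.557],
       [  -0.005,   -0.899,   -0.437,  832.267],
       [   0.   ,    0.   ,    0.   ,    1.   ]])}
top {'camera_matrix': array([[430.076,   0.   , 284.081],
       [  0.   , 430.076, 208.341],
       [  0.   ,   0.   ,   1.   ]]), 'D': array([-0.118,  0.   ,  0.   ,  0.   ,  0.   ]), 'pose': array([[  -0.054,   -0.785,    0.617, -322.406],
       [  -0.998,    0.032,   -0.046,  141.52 ],
       [   0.017,   -0.618,   -0.786, 1146.306],
       [   0.   ,    0.   ,    0.   ,    1.   ]])}
{'time': 0.1, 'qpos': array([-1.378,  0.116,  1.442, -0.   ,  1.584, -0.038]), 'qvel': array([-0.001, -0.   , -0.002,  0.001,  0.001,  0.001]), 'effort': array([  0.004, -73.366, -63.379,   0.   ,   0.005,   0.   ]), 'tool_pos': array([ 154.363, -656.948,  230.644]), 'orientation': array([-0.001,  0.993,  0.115, -0.   ]), 'ft_force': array([ 0.079, -0.425,  0.508]), 'moment': array([ 0.019,  0.035, -0.013]), 'finger_force': 0.0, 'opening': 0.9949025666681062}
```

View pics/scene0.png

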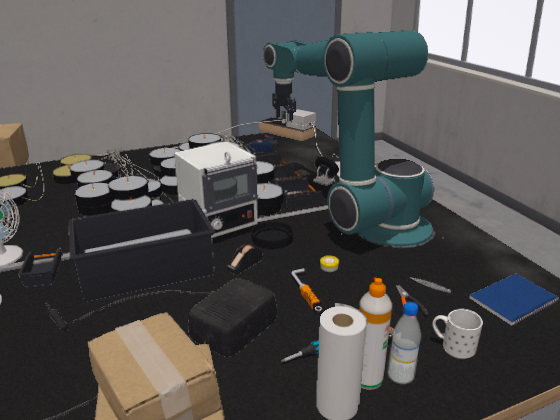

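View pics/top0.png

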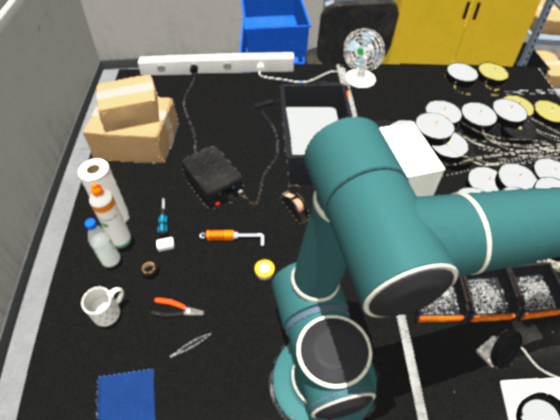

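The scene view shows the oven at about (215,190) with its eye at about (228,158). The rod is at (305,290), the black ring housing at (272,235) and the tin at (329,263). In the top view the rod is at (232,236) and the tin at (264,269), and the arm partly hides the oven.

```bash
cat > h.py <<'E'
from bench import *
import cv2,numpy as np
np.set_printoptions(precision=1,suppress=True)
def rays(m,uv):
    u=cv2.undistortPoints(np.array(uv,float).reshape(-1,1,2),m["camera_matrix"],m["D"]).reshape(-1,2)
    return np.c_[u,np.ones(len(u))]
def cloud(m,d):
    v,u=np.mgrid[:d.shape[0],:d.shape[1]]
    r=rays(m,np.c_[u.ravel(),v.ravel()])*d.ravel()[:,None]
    P=np.asarray(m["pose"]); return (r@P[:3,:3].T+P[:3,3]).reshape(*d.shape,3)
def onplane(m,uv,z):
    P=np.asarray(m["pose"]); r=rays(m,uv)@P[:3,:3].T
    return P[:3,3]+r*((z-P[2,3])/r[:,2])[:,None]
E
python3 - <<'E'
from h import *
C={}
for n in("scene","top"):
    im=cv2.imread(f"pics/{n}0.png"); d=np.load(f"pics/{n}0.npy"); m=camera_model(n); C[n]=cloud(m,d); c=C[n]
    hsv=cv2.cvtColor(im,cv2.COLOR_BGR2HSV)
    k=(cv2.inRange(hsv,(5,150,120),(20,255,255))>0)
    if n=="top": k[:, :195]=0;k[:,268:]=0;k[:220]=0;k[250:]=0
    else: k[:270]=0;k[310:]=0;k[:,:290]=0;k[:,325:]=0
    v,u=np.nonzero(k); w=onplane(m,np.c_[u,v].astype(float),18)[:,:2].astype(np.float32)
    print(n,len(u),"handle",cv2.minAreaRect(w), c[k].mean(0))
c=C["scene"]
for (u,v) in [(215,152),(195,165),(240,150),(210,205),(250,195),(230,218),(228,158),(227,160),(272,235),(329,263)]: print(u,v,c[v,u])
# oven top plane
k=np.abs(c[:,:,2]-270)<6; k[:130]=0;k[200:]=0;k[:,:160]=0;k[:,270:]=0
print(k.sum(),cv2.minAreaRect(c[k][:,:2].astype(np.float32)))
ct=C["top"]
for (u,v) in [(264,269),(262,239),(250,236),(232,236),(210,236)]: print(u,v,ct[v,u])
s=cv2.imread("pics/scene0.png"); a=cv2.resize(s[135:255,160:300],None,fx=4,fy=4,interpolation=cv2.INTER_CUBIC)
cv2.imwrite("pics/crop1.png",a)
E
```

```text
scene 180 handle ((465.7583312988281, 286.01959228515625), (106.86666107177734, 33.18206787109375), 88.46912384033203) [474.9 301.4  35.8]
top 235 handle ((467.2358703613281, 288.3904113769531), (42.90018081665039, 90.14500427246094), 0.5017030239105225) [464.6 289.9  19. ]
215 152 [ 565.9 -270.5  272.5]
195 165 [ 656.8 -180.5  269.9]
240 150 [ 481.7 -254.3  273.3]
210 205 [ 630.  -125.9  147.3]
250 195 [ 482.2 -159.6  143.3]
230 218 [ 557.5 -155.8   72.6]
228 158 [ 557.4 -140.9  292.4]
227 160 [ 559.3 -147.2  283.8]
272 235 [428.3 -97.8   9.3]
329 263 [340.9 159.   22.4]
1377 ((571.1366577148438, -247.871337890625), (213.59231567382812, 222.7303924560547), 11.650397300720215)
264 269 [333.  148.   18.5]
262 239 [445.8 151.6  13. ]
250 236 [457.9 189.5  14.5]
232 236 [453.1 245.9  24.8]
210 236 [454.5 315.2  26.8]
```

View pics/crop1.png

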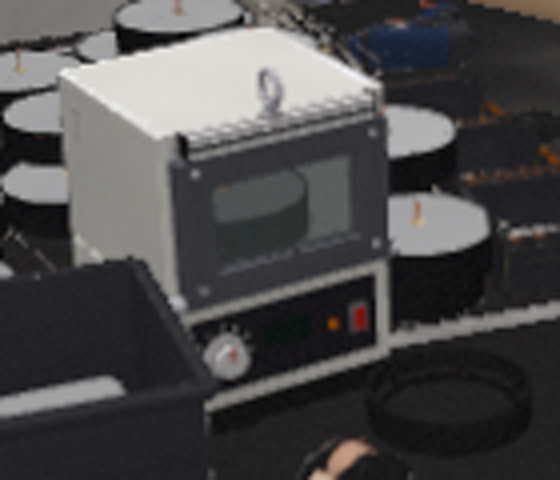

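The crop shows the door facing roughly world +y, with the eye on the rail at crop (270,90), which is scene (227.5,157.5). I'll move over the rod, then remeasure.

```bash
python3 -m jog '.2 .5 .5 0 0 .17 1;.2 .5 .5 0 0 .17 1;.2 .5 .5 0 0 .17 1;.2 .5 .5 0 0 .17 1;.25 .55 0 0 0 .17 1;.25 .55 0 0 0 .17 1;.25 .55 0 0 0 .17 1;.25 .55 0 0 0 .17 1;.25 .55 0 0 0 .17 1;.25 .55 0 0 0 .17 1'
```

```text
time: 1.35
tool_pos: [372.6, -155.1, 401.3]
orientation: [0.0, 0.707, 0.707, 0.0]
ft_force: [0.1, -1.2, 0.6]
opening: 0.998
finger_force: 0.0
```

```bash
python3 - <<'E'
from h import *
c=cloud(camera_model("scene"),np.load("pics/scene0.npy"))
# door front plane
r=c[170:212,203:256].reshape(-1,3); r=r[(r[:,2]>135)&(r[:,2]<262)&(r[:,1]>-210)&(r[:,1]<-90)]
for i in range(6):
    A=np.c_[r[:,0],np.ones(len(r))]; s=np.linalg.lstsq(A,r[:,1],rcond=None)[0]; e=r[:,1]-A@s; r=r[np.abs(e)<2*e.std()+1]
print("front y=",s, "deg",np.degrees(np.arctan(s[0])),e.std(),r[:,0].min(),r[:,0].max())
k=np.abs(c[:,:,2]-270)<5; k[:130]=0;k[200:]=0;k[:,:160]=0;k[:,270:]=0
t=c[k]; print("top box",cv2.minAreaRect(t[:,:2].astype(np.float32)))
h=c[205:290,70:215].reshape(-1,3); h=h[(h[:,2]>40)]
print("crate",np.percentile(h,[1,50,99],axis=0))
for (u,v) in [(207,206),(213,256),(70,233),(140,215),(240,258)]: print(u,v,c[v,u])
E
```

```text
front y= [   0.2 -269.6] deg 12.434561060634612 4.183276960570089 459.0311251471887 649.7087030602195
top box ((571.1366577148438, -247.871337890625), (213.59231567382812, 222.7303924560547), 11.650397300720215)
crate [[ 628.6 -383.3   41.9]
 [ 874.1   36.5  101.9]
 [1058.4   71.1  157.6]]
207 206 [ 639.7 -127.4  144.9]
213 256 [649.6 -52.9   1. ]
70 233 [1061.9  -78.7  156.7]
140 215 [ 848.8 -178.6  128.9]
240 258 [593.8  62.8  45.3]
```

```bash
python3 -m jog '.15 .55 0 0 0 0 1;.15 .55 0 0 0 0 1;.15 .55 0 0 0 0 1;.15 .55 0 0 0 0 1;.15 .55 0 0 0 0 1;.15 .55 0 0 0 0 1;.03 .55 0 0 0 0 1;.0 .5 -.5 0 0 0 1;0 0 -.5 0 0 0 1;0 0 0 0 0 0 1'; python3 - <<'E'
from h import *
for n in("wrist","top"):
    m=camera_model(n); p,d=snapshot(n); cv2.imwrite(f"pics/{n}1.png",p[:,:,::-1]); np.save(f"pics/{n}1.npy",d)
    if n=="wrist": np.save("pics/wpose1.npy",m["pose"])
print(read_state()["tool_pos"])
E
```

```text
time: 2.6
tool_pos: [464.4, 272.1, 303.6]
orientation: [-0.001, 0.709, 0.706, -0.003]
ft_force: [0.6, -0.8, 0.7]
opening: 1.002
finger_force: 0.0
[465.6 272.  309. ]
```

View pics/wrist1.png

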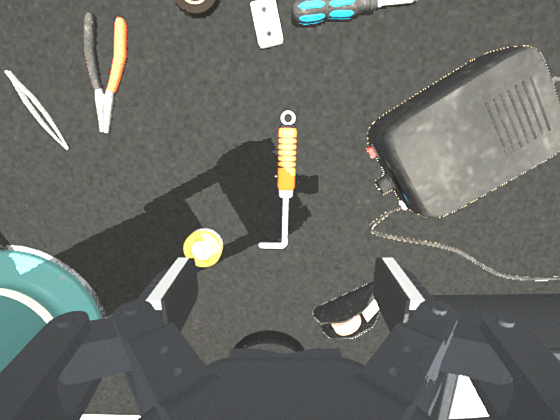

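View pics/top1.png

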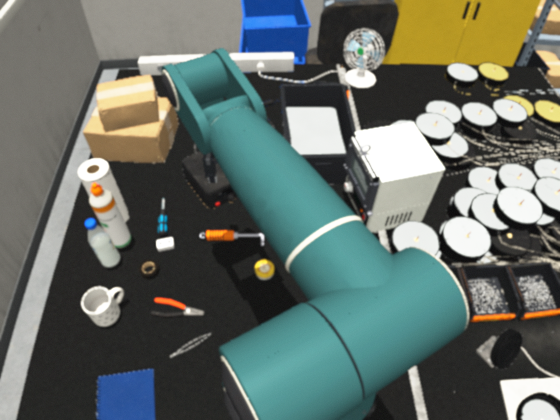

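The wrist view shows the handle at (287,160), the hook corner at (285,244) and the tip's free end at (262,245), pointing to world -x. The top view still shows the oven partly hidden.

```bash
cat >> h.py <<'E'
def handle(m,im,z=14,zt=28):
    hsv=cv2.cvtColor(im,cv2.COLOR_BGR2HSV)
    k=cv2.inRange(hsv,(5,150,120),(25,255,255))
    n,l,s,c=cv2.connectedComponentsWithStats(k)
    return k,s,c
E
python3 - <<'E'
from h import *
m=camera_model("wrist"); print(np.abs(m["pose"]-np.load("pics/wpose1.npy")).max()); m["pose"]=np.load("pics/wpose1.npy"); print(m["pose"])
im=cv2.imread("pics/wrist1.png"); hsv=cv2.cvtColor(im,cv2.COLOR_BGR2HSV)
k=cv2.inRange(hsv,(5,130,100),(25,255,255)); k[:, :260]=0;k[:,320:]=0;k[:100]=0;k[210:]=0
k=cv2.morphologyEx(k,cv2.MORPH_CLOSE,np.ones((9,9)))
v,u=np.nonzero(k); w=onplane(m,np.c_[u,v].astype(float),24)[:,:2].astype(np.float32)
print("handle",cv2.minAreaRect(w),len(u))
# shank: grey bright pixels
g=(hsv[:,:,2]>110)&(hsv[:,:,1]<60); g[:196]=0;g[255:]=0;g[:,:255]=0;g[:,295:]=0
v,u=np.nonzero(g); w=onplane(m,np.c_[u,v].astype(float),14)[:,:2]
print("hook x",w[:,0].min(),w[:,0].max(),"y",w[:,1].min(),w[:,1].max())
s=w[(w[:,1]>w[:,1].min()+12)]; p=np.polyfit(s[:,1],s[:,0],1); print("shank x=f(y)",p,np.degrees(np.arctan(p[0])), np.polyval(p,288))
t=w[(w[:,1]<w[:,1].min()+9)]; print("tip line",np.polyfit(t[:,0],t[:,1],1),t.mean(0))
E
```

```text
5.588814377720496
[[  1.   -0.   -0.  463.9]
 [ -0.   -1.   -0.3 346.1]
 [ -0.    0.3  -1.  446.6]
 [  0.    0.    0.    1. ]]
handle ((463.340087890625, 287.91131591796875), (86.92889404296875, 26.275033950805664), 88.30593872070312) 647
hook x 413.39596176881196 474.7424525515837 y 137.2834541547086 231.7227536623321
shank x=f(y) [  0.3 408.7] 14.130706065274195 481.21449594196656
tip line [ -0.1 163.2] [434.1 141.1]
```

```bash
python3 -m jog '-.02 .16 -.4 0 0 -.04 1;0 0 -.5 0 0 0 1;0 0 -.5 0 0 0 1;0 0 -.5 0 0 0 1;0 0 -.4 0 0 0 1;0 0 0 0 0 0 1;0 0 0 0 0 0 1'; python3 - <<'E'
from h import *
s=read_state(); print(s["tool_pos"],s["orientation"])
m=camera_model("wrist"); p,d=snapshot("wrist"); im=p[:,:,::-1].copy(); cv2.imwrite("pics/wrist2.png",im)
hsv=cv2.cvtColor(im,cv2.COLOR_BGR2HSV); k=cv2.inRange(hsv,(5,130,100),(25,255,255))
k=cv2.morphologyEx(k,cv2.MORPH_CLOSE,np.ones((9,9))); k[:, :180]=0;k[:,380:]=0
n,l,st,ce=cv2.connectedComponentsWithStats(k)
for i in range(1,n):
    if st[i,4]>300:
        v,u=np.nonzero(l==i); print(st[i],cv2.minAreaRect(onplane(m,np.c_[u,v].astype(float),24)[:,:2].astype(np.float32)))
E
```

```text
time: 3.58
tool_pos: [465.0, 288.7, 80.5]
orientation: [0.0, 0.72, 0.694, 0.002]
ft_force: [-0.8, -1.2, 0.4]
opening: 1.0
finger_force: 0.0
[465.  288.7  80.5] [0.  0.7 0.7 0. ]
[ 266  167   37  116 2090] ((463.2846374511719, 286.98602294921875), (86.51033782958984, 24.98555564880371), 88.08499145507812)
```

View pics/wrist2.png

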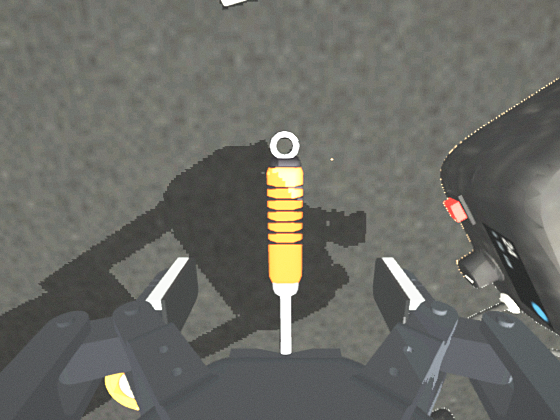

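The handle sits centred between the fingers at (285,225), so I'll lower and grasp.

```bash
python3 -m jog '-.015 -.01 -.4 0 0 0 1;0 0 -.25 0 0 0 1;0 0 -.12 0 0 0 1;0 0 0 0 0 0 1;0 0 0 0 0 0 -1;0 0 0 0 0 0 -1;0 0 0 0 0 0 -1;0 0 0 0 0 0 -1;0 0 0 0 0 0 -1;0 0 0 0 0 0 -1' 100
```

```text
time: 4.88
tool_pos: [462.4, 287.4, 1.0]
orientation: [0.0, 0.72, 0.694, 0.001]
ft_force: [-1.4, -0.1, 6.9]
opening: 0.26
finger_force: 98.9
```

```bash
python3 -m jog '0 0 .5 0 0 0 -1;0 0 .6 0 0 0 -1;.18 -.52 .42 0 0 0 -1;.18 -.52 .42 0 0 0 -1;.18 -.52 .42 0 0 .15 -1;.18 -.52 .42 0 0 .15 -1;.18 -.52 .42 0 0 0 -1;.18 -.52 .42 0 0 0 -1;.18 -.52 .42 0 0 0 -1;.18 -.52 .42 0 0 0 -1'; python3 -m jog '0 0 0 0 0 0 -1;0 0 0 0 0 0 -1;0 0 0 0 0 0 -1'; python3 - <<'E'
from h import *
s=read_state(); print(s["tool_pos"],s["orientation"],s["opening"],s["finger_force"],s["qvel"])
m=camera_model("wrist"); p,d=snapshot("wrist"); cv2.imwrite("pics/wrist3.png",p[:,:,::-1]); np.save("pics/wrist3.npy",d); np.save("pics/wpose3.npy",m["pose"])
E
```

```text
time: 6.12
tool_pos: [592.1, -90.0, 414.7]
orientation: [-0.0, 0.633, 0.774, 0.0]
ft_force: [1.4, 0.7, -1.5]
opening: 0.265
finger_force: 98.4
time: 6.5
tool_pos: [591.6, -87.4, 412.6]
orientation: [-0.001, 0.633, 0.774, -0.0]
ft_force: [-0.3, -0.5, -2.5]
opening: 0.265
finger_force: 98.5
[591.6 -87.4 412.6] [-0.   0.6  0.8 -0. ] 0.26450330778547854 98.53073358535767 [ 0. -0. -0. -0. -0. -0.]
```

View pics/wrist3.png

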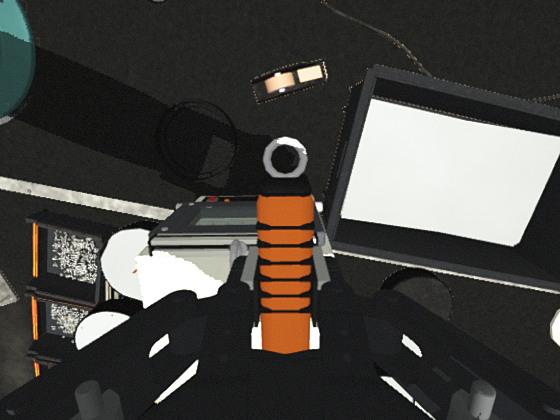

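The wrist view from above shows the door rail as a band from (150,245) to (255,235). The eye is edge-on at about (238,250), beside the rod handle.

```bash
python3 - <<'E'
from h import *
m=camera_model("wrist"); m["pose"]=np.load("pics/wpose3.npy"); d=np.load("pics/wrist3.npy"); c=cloud(m,d); im=cv2.imread("pics/wrist3.png")
print(c[236:270:2,226:252:3,2].round(0).astype(int))
k=(c[:,:,2]>276)&(c[:,:,2]<316); k[:232]=0;k[275:]=0;k[:,:222]=0;k[:,252:]=0
v,u=np.nonzero(k); print(len(u),u.min(),u.max(),v.min(),v.max()); q=c[k]
print(np.percentile(q,[2,50,98],axis=0)); hi=q[q[:,2]>300]; print("upper",len(hi),hi.mean(0))
# rail pts
k=(np.abs(c[:,:,2]-270)<3); k[:225]=0;k[262:]=0;k[:,:140]=0;k[:,235:]=0
print(c[240:262:3,170:225:6].round(0).astype(int)[:,::4])
ms=camera_model("scene"); print("scene on z292.5",onplane(ms,[[227.5,157.5]],292.5))
cv2.imwrite("pics/crop3.png",cv2.resize(im[190:290,130:270],None,fx=5,fy=5,interpolation=cv2.INTER_CUBIC))
E
```

```text
[[261 262 261 261 261 262 261 261 261]
 [266 266 267 266 267 267 267 267 268]
 [270 270 270 293 288 270 271 270 270]
 [271 270 294 297 294 274 271 271 271]
 [271 270 299 299 297 273 274 271 271]
 [264 271 301 302 297 280 273 272 419]
 [264 270 303 303 284 281 275 273 421]
 [268 270 304 305 283 279 273 274 422]
 [271 271 306 306 282 280 273 270 425]
 [270 271 308 306 283 281 274 271 426]
 [270 270 310 307 283 421 421 420 429]
 [270 271 309 309 423 423 422 431 431]
 [270 270 310 425 425 425 426 434 434]
 [271 270 311 427 428 427 427 435 435]
 [271 269 310 429 430 429 429 435 437]
 [270 270 431 430 431 431 431 438 438]
 [271 270 433 433 432 432 440 440 440]]
226 230 242 239 268
[[ 549.5 -153.8  280.3]
 [ 553.7 -141.1  302.6]
 [ 558.3 -134.   310.5]]
upper 129 [ 553.  -142.1  306.3]
[[[ 484 -157  270]
  [ 508 -152  271]
  [ 532 -148  270]]

 [[ 484 -161  271]
  [ 508 -156  270]
  [ 533 -150  271]]

 [[ 482 -167  264]
  [ 507 -162  265]
  [ 532 -157  265]]

 [[ 482 -171  263]
  [ 508 -165  265]
  [ 533 -160  266]]

 [[ 485 -170  272]
  [ 510 -165  271]
  [ 534 -161  270]]

 [[ 485 -174  271]
  [ 510 -169  271]
  [ 534 -165  270]]

 [[ 486 -178  271]
  [ 510 -173  270]
  [ 535 -168  269]]

 [[ 486 -181  271]
  [ 511 -176  271]
  [ 535 -171  270]]]
scene on z292.5 [[ 557.6 -145.8  292.5]]
```

View pics/crop3.png

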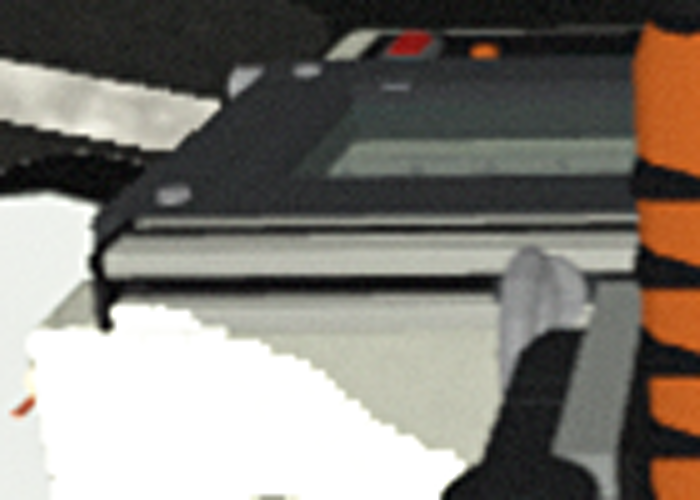

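```bash
python3 - <<'E'
from h import *
from scipy.optimize import least_squares
m=camera_model("wrist"); m["pose"]=np.load("pics/wpose3.npy"); d=np.load("pics/wrist3.npy"); c=cloud(m,d)
k=(c[:,:,2]>292)&(c[:,:,2]<316); k[:238]=0;k[268:]=0;k[:,:228]=0;k[:,:]&=True;k[:,243:]=0
q=c[k]; a=np.radians(12); X=np.array([np.sin(a),-np.cos(a),0]);Y=np.array([np.cos(a),np.sin(a),0])
s=q@X; y=q@Y; print("Y range",np.percentile(y,[2,50,98]))
for r in(16.5,18):
    f=least_squares(lambda p:np.hypot(s-p[0],q[:,2]-p[1])-r,[s.mean(),290],loss="soft_l1"); print(r,f.x,np.sqrt(np.mean(f.fun**2)))
top=q[q[:,2]>309]; print("top s",(top@X).mean(),"n",len(top))
# rail front/back edge lines from z profile
for u in(170,185,200,215):
    col=c[225:265,u]; print(u,[(225+i,round(float(p@X),1),round(float(p[2]))) for i,p in enumerate(col) if 12<i<34])
sc=np.median(s); 
for sx in (f.x[0],): print("eye xy",X*sx+Y*np.median(y))
E
```

```text
Y range [508.4 511.6 514.8]
16.5 [262.9 293.5] 0.9914787065383387
18 [264.1 292.4] 0.9994019503222941
top s 259.12283650686277 n 26
170 [(238, 254.6, 265), (239, 254.7, 267), (240, 254.6, 270), (241, 256.0, 270), (242, 256.5, 271), (243, 257.7, 271), (244, 258.7, 271), (245, 262.7, 264), (246, 263.9, 264), (247, 265.2, 264), (248, 265.6, 266), (249, 267.8, 263), (250, 266.9, 268), (251, 267.2, 270), (252, 267.4, 272), (253, 269.2, 270), (254, 270.3, 270), (255, 271.3, 271), (256, 272.8, 270), (257, 273.7, 270), (258, 274.6, 271)]
185 [(238, 254.5, 265), (239, 254.4, 268), (240, 254.9, 270), (241, 255.7, 270), (242, 256.5, 271), (243, 257.7, 271), (244, 258.8, 271), (245, 262.4, 265), (246, 263.7, 265), (247, 265.4, 264), (248, 266.0, 265), (249, 267.8, 263), (250, 267.6, 266), (251, 267.3, 270), (252, 268.3, 270), (253, 268.8, 271), (254, 270.1, 271), (255, 271.7, 270), (256, 272.6, 271), (257, 273.6, 271), (258, 275.6, 269)]
200 [(238, 254.7, 265), (239, 254.4, 269), (240, 255.1, 270), (241, 255.8, 271), (242, 257.3, 270), (243, 257.4, 272), (244, 259.1, 271), (245, 262.7, 265), (246, 264.1, 264), (247, 264.8, 265), (248, 266.1, 265), (249, 267.8, 264), (250, 267.1, 268), (251, 267.8, 269), (252, 268.7, 269), (253, 269.4, 270), (254, 269.9, 272), (255, 271.5, 271), (256, 273.4, 269), (257, 273.6, 271), (258, 274.9, 271)]
215 [(238, 254.5, 266), (239, 254.1, 270), (240, 254.9, 270), (241, 256.1, 270), (242, 256.8, 271), (243, 258.1, 271), (244, 259.1, 271), (245, 263.3, 264), (246, 264.3, 264), (247, 265.2, 265), (248, 266.2, 265), (249, 266.8, 266), (250, 267.1, 268), (251, 267.2, 270), (252, 268.2, 271), (253, 269.7, 270), (254, 270.2, 271), (255, 271.6, 271), (256, 272.9, 270), (257, 274.2, 270), (258, 274.8, 271)]
eye xy [ 555.3 -152.     0. ]
```

```bash
python3 -m jog '-.035 .4 0 0 0 .012 -1;-.035 .4 0 0 0 0 -1;0 0 -.5 0 0 0 -1;0 0 -.4 0 0 0 -1;0 0 -.1 0 0 0 -1;0 0 0 0 0 0 -1;0 0 0 0 0 0 -1'; python3 - <<'E'
from h import *
s=read_state(); print(s["tool_pos"],s["orientation"])
for n in("scene","top"):
    p,d=snapshot(n); cv2.imwrite(f"pics/{n}4.png",p[:,:,::-1]); np.save(f"pics/{n}4.npy",d)
a=cv2.imread("pics/scene4.png")[110:210,170:290]; b=cv2.imread("pics/top4.png")[90:190,300:420]
cv2.imwrite("pics/crop4.png",np.vstack([cv2.resize(i,(720,600),interpolation=cv2.INTER_CUBIC)[0:600] for i in(a,)]))
P=s["tool_pos"]
for n in("scene","top"):
    m=camera_model(n); Pc=np.linalg.inv(m["pose"])
    X=np.array([.2079,-.9781,0]);Y=np.array([.9781,.2079,0])
    for nm,q in(("corner",P+X*135+[0,0,13]),("tipend",P+X*135-Y*40+[0,0,13]),("eye",np.array([555.2,-151.2,292.5]))):
        uv,_=cv2.projectPoints(q.reshape(1,3),cv2.Rodrigues(Pc[:3,:3])[0],Pc[:3,3],m["camera_matrix"],np.array(m["D"])); print(n,nm,q,uv.ravel())
E
```

```text
time: 7.42
tool_pos: [585.3, -8.4, 315.6]
orientation: [0.001, 0.63, 0.777, 0.001]
ft_force: [-0.0, 0.8, -0.7]
opening: 0.261
finger_force: 98.5
[585.3  -8.4 315.6] [0.  0.6 0.8 0. ]
scene corner [ 613.4 -140.4  328.6] [210.2 149.5]
scene tipend [ 574.2 -148.7  328.6] [221.6 147.1]
scene eye [ 555.2 -151.2  292.5] [227.8 156.9]
top corner [ 613.4 -140.4  328.6] [359.4 125.7]
top tipend [ 574.2 -148.7  328.6] [364.6 134.8]
top eye [ 555.2 -151.2  292.5] [364.6 148.7]
```

View pics/crop4.png

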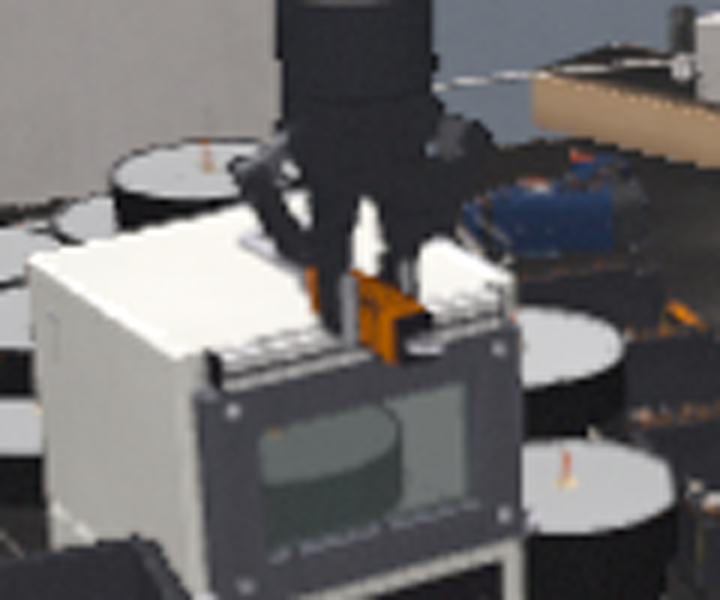

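In the crop the hook corner is at (243,240), which is scene (210.5,150). That matches the predicted (210.2,149.5). Next is a numeric check of the tip with the top camera's depth.

```bash
python3 - <<'E'
from h import *
X=np.array([.2079,-.9781,0]);Y=np.array([.9781,.2079,0])
for n,(r0,r1,c0,c1) in(("top",(115,160,340,385)),("scene",(140,160,205,235))):
    c=cloud(camera_model(n),np.load(f"pics/{n}4.npy")); q=c[r0:r1,c0:c1].reshape(-1,3); 
    s,t,z=q@X,q@Y,q[:,2]
    k=(z>316)&(z<345)&(s>200)&(s<300)&(t>500)&(t<620); print(n,"rod", k.sum(), np.c_[s,t,z][k].round(0)[:40].tolist())
    k=(z>280)&(z<313)&(s>235)&(s<290)&(t>495)&(t<530); print(n,"eye",k.sum(), np.c_[s,t,z][k].mean(0) if k.any() else "")
print("TCP s,t",np.array([585.3,-8.4,0])@X,np.array([585.3,-8.4,0])@Y)
E
```

```text
top rod 0 []
top eye 3 [278.3 510.7 300.7]
scene rod 33 [[269.0, 538.0, 332.0], [265.0, 536.0, 333.0], [263.0, 537.0, 331.0], [267.0, 570.0, 333.0], [266.0, 567.0, 332.0], [265.0, 564.0, 332.0], [262.0, 576.0, 332.0], [259.0, 574.0, 332.0], [256.0, 572.0, 333.0], [265.0, 564.0, 329.0], [261.0, 563.0, 330.0], [259.0, 578.0, 330.0], [256.0, 576.0, 331.0], [253.0, 574.0, 331.0], [245.0, 574.0, 333.0], [243.0, 572.0, 333.0], [258.0, 575.0, 326.0], [251.0, 575.0, 328.0], [245.0, 575.0, 330.0], [229.0, 575.0, 334.0], [241.0, 576.0, 328.0], [235.0, 576.0, 330.0], [228.0, 576.0, 332.0], [225.0, 574.0, 332.0], [225.0, 578.0, 330.0], [221.0, 576.0, 331.0], [217.0, 575.0, 331.0], [223.0, 576.0, 327.0], [217.0, 575.0, 328.0], [212.0, 574.0, 330.0], [202.0, 576.0, 333.0], [208.0, 577.0, 328.0], [203.0, 576.0, 329.0]]
scene eye 1 [254.1 511.5 304.8]
TCP s,t 129.89990999999998 570.7355699999999
```

```bash
python3 -m jog '0 .015 -.2 0 0 0 -1;0 0 -.16 0 0 0 -1;0 0 0 0 0 0 -1;0 0 0 0 0 0 -1'; python3 -m jog '-.1 -.02 0 0 0 0 -1;-.1 -.02 0 0 0 0 -1;-.05 -.01 0 0 0 0 -1;0 0 0 0 0 0 -1'
```

```text
time: 8.02
tool_pos: [585.0, -6.9, 277.7]
orientation: [0.0, 0.63, 0.777, 0.0]
ft_force: [0.3, -0.5, -0.8]
opening: 0.261
finger_force: 98.5
time: 8.52
tool_pos: [559.6, -12.0, 278.0]
orientation: [0.0, 0.63, 0.777, 0.0]
ft_force: [0.2, 0.1, -2.4]
opening: 0.257
finger_force: 98.5
```

```bash
python3 -m jog '-.08 -.017 0 0 0 0 -1;-.06 -.013 0 0 0 0 -1;0 0 0 0 0 0 -1;0 0 0 0 0 0 -1'; python3 - <<'E'
from h import *
s=read_state(); print(s["ft_force"],s["moment"],s["tool_pos"]@np.array([.9781,.2079,0]))
for n in("scene",):
    p,d=snapshot(n); cv2.imwrite(f"pics/{n}5.png",p[:,:,::-1]); c=cloud(camera_model(n),d)
    q=c[135:175,195:250].reshape(-1,3); X=np.array([.2079,-.9781,0]);Y=np.array([.9781,.2079,0]); s,t,z=q@X,q@Y,q[:,2]
    k=(z>276)&(z<320)&(s>190)&(s<290)&(t>485)&(t<560); print(np.c_[s,t,z][k].round(0).tolist())
E
```

```text
time: 9.02
tool_pos: [546.0, -14.9, 277.6]
orientation: [0.0, 0.63, 0.777, 0.0]
ft_force: [-0.6, 0.1, -1.3]
opening: 0.263
finger_force: 98.5
[-0.6  0.1 -1.3] [ 0.1 -0.   0. ] 530.9373198679798
[[277.0, 517.0, 296.0], [277.0, 518.0, 293.0], [267.0, 527.0, 294.0], [263.0, 525.0, 295.0], [260.0, 523.0, 295.0], [259.0, 535.0, 295.0], [257.0, 532.0, 295.0], [257.0, 528.0, 294.0], [263.0, 522.0, 291.0], [263.0, 536.0, 291.0], [256.0, 536.0, 293.0], [251.0, 535.0, 294.0], [250.0, 532.0, 293.0], [262.0, 523.0, 288.0], [273.0, 513.0, 283.0], [254.0, 537.0, 290.0], [249.0, 537.0, 291.0], [247.0, 534.0, 292.0], [242.0, 533.0, 293.0], [240.0, 531.0, 293.0], [267.0, 513.0, 281.0], [241.0, 537.0, 291.0], [233.0, 538.0, 293.0], [233.0, 534.0, 292.0], [228.0, 534.0, 294.0], [228.0, 537.0, 291.0], [222.0, 537.0, 293.0], [215.0, 537.0, 295.0], [223.0, 536.0, 289.0], [220.0, 535.0, 290.0], [210.0, 536.0, 293.0], [206.0, 535.0, 294.0], [207.0, 538.0, 291.0], [204.0, 536.0, 292.0], [199.0, 535.0, 293.0], [197.0, 537.0, 291.0]]
```

```bash
python3 -c "
import numpy as np
th=np.radians(np.linspace(0,90,41)); o=167.5*np.sin(th); z=167.5*np.cos(th)
P=np.c_[-.2079*o,.9781*o,z]/100
R=np.diff(np.round(P,3),axis=0)
for i,r in enumerate(R): print(i+1,*['%.3f'%v for v in r])
"; python3 -m jog '-.014 .064 -.001 0 0 0 -1;0 0 0 0 0 0 -1'; python3 -m jog '-.014 .064 -.004 0 0 0 -1;0 0 0 0 0 0 -1'
```

```text
1 -0.014 0.064 -0.001
2 -0.013 0.065 -0.004
3 -0.014 0.064 -0.007
4 -0.013 0.063 -0.009
5 -0.014 0.064 -0.011
6 -0.013 0.062 -0.014
7 -0.014 0.063 -0.017
8 -0.013 0.061 -0.019
9 -0.013 0.061 -0.022
10 -0.012 0.060 -0.024
11 -0.013 0.059 -0.026
12 -0.012 0.058 -0.029
13 -0.012 0.057 -0.031
14 -0.012 0.055 -0.033
15 -0.011 0.054 -0.035
16 -0.012 0.053 -0.038
17 -0.011 0.051 -0.040
18 -0.010 0.050 -0.041
19 -0.010 0.048 -0.044
20 -0.010 0.046 -0.046
21 -0.010 0.045 -0.047
22 -0.009 0.043 -0.049
23 -0.008 0.041 -0.051
24 -0.009 0.038 -0.052
25 -0.008 0.037 -0.054
26 -0.007 0.035 -0.056
27 -0.007 0.032 -0.057
28 -0.006 0.031 -0.058
29 -0.006 0.028 -0.059
30 -0.006 0.026 -0.060
31 -0.005 0.023 -0.061
32 -0.004 0.021 -0.062
33 -0.004 0.019 -0.063
34 -0.004 0.016 -0.064
35 -0.003 0.014 -0.064
36 -0.002 0.011 -0.065
37 -0.002 0.009 -0.065
38 -0.001 0.006 -0.066
39 -0.001 0.004 -0.065
40 0.000 0.001 -0.066
time: 9.32
tool_pos: [544.6, -8.1, 277.5]
orientation: [0.0, 0.629, 0.777, -0.0]
ft_force: [0.6, -1.1, -1.5]
opening: 0.265
finger_force: 98.4
time: 9.57
tool_pos: [543.1, -1.7, 277.1]
orientation: [-0.0, 0.629, 0.777, 0.0]
ft_force: [0.3, -1.5, -0.7]
opening: 0.263
finger_force: 98.4
```

```bash
python3 -m jog '-.014 .064 -.007 0 0 0 -1;-.013 .063 -.009 0 0 0 -1;-.014 .064 -.011 0 0 0 -1;0 0 0 0 0 0 -1;0 0 0 0 0 0 -1'; python3 - <<'E'
from h import *
s=read_state(); print(s["ft_force"],s["moment"])
p,d=snapshot("scene"); cv2.imwrite("pics/scene6.png",p[:,:,::-1]); c=cloud(camera_model("scene"),d)
X=np.array([.2079,-.9781,0]);Y=np.array([.9781,.2079,0])
q=c[150:225,195:262].reshape(-1,3); s,t,z=q@X,q@Y,q[:,2]
for z0 in range(140,270,20):
    k=(abs(z-z0)<10)&(s>150)&(s<300)&(t>445)&(t<600); print(z0,k.sum(),np.median(s[k]))
E
```

```text
time: 10.2
tool_pos: [539.1, 17.0, 274.4]
orientation: [0.0, 0.629, 0.777, 0.0]
ft_force: [0.6, -1.5, -1.3]
opening: 0.261
finger_force: 98.4
[ 0.6 -1.5 -1.3] [-0.2 -0.1 -0. ]
140 232 254.53148830460879
160 215 255.90109551863353
180 207 252.52092229783716
200 206 248.8505025688366
220 158 243.1748814358295
240 178 237.8398041673211
260 317 240.0458646113363
```

The door is opening, about 10° so far, and the hook is holding. I'll continue along the arc.

```bash
python3 -m jog '-.013 .062 -.014 0 0 0 -1;-.014 .063 -.017 0 0 0 -1;-.013 .061 -.019 0 0 0 -1;-.013 .061 -.022 0 0 0 -1;-.012 .06 -.024 0 0 0 -1;-.013 .059 -.026 0 0 0 -1;-.012 .058 -.029 0 0 0 -1;-.012 .057 -.031 0 0 0 -1' && python3 -m jog '-.012 .055 -.033 0 0 0 -1;-.011 .054 -.035 0 0 0 -1;-.012 .053 -.038 0 0 0 -1;-.011 .051 -.04 0 0 0 -1;0 0 0 0 0 0 -1'; python3 - <<'E'
from h import *
s=read_state(); print(s["tool_pos"],s["ft_force"],s["moment"])
p,d=snapshot("scene"); cv2.imwrite("pics/scene7.png",p[:,:,::-1]); c=cloud(camera_model("scene"),d)
X=np.array([.2079,-.9781,0]);Y=np.array([.9781,.2079,0])
q=c[150:240,195:275].reshape(-1,3); s,t,z=q@X,q@Y,q[:,2]
for z0 in range(140,250,15):
    k=(abs(z-z0)<7)&(s>100)&(s<300)&(t>445)&(t<600); print(z0,k.sum(),np.median(s[k]))
E
```

```text
time: 11.25
tool_pos: [528.8, 65.5, 256.0]
orientation: [-0.0, 0.63, 0.777, 0.0]
ft_force: [0.4, -0.6, -2.0]
opening: 0.266
finger_force: 98.4
time: 11.88
tool_pos: [524.1, 86.7, 241.2]
orientation: [-0.0, 0.629, 0.777, -0.0]
ft_force: [1.0, -0.7, -2.1]
opening: 0.26
finger_force: 98.4
[524.1  86.7 241.2] [ 1.  -0.7 -2.1] [0. 0. 0.]
140 130 245.04816002943645
155 91 236.50321456010533
170 93 223.55530651775015
185 77 212.03120837758794
200 74 191.57987684892615
215 73 181.1755059406172
230 136 171.6894769127338
245 50 177.71240041393344
```

```bash
python3 -m jog '-.01 .05 -.041 0 0 0 -1;-.01 .048 -.044 0 0 0 -1;-.01 .046 -.046 0 0 0 -1;-.01 .045 -.047 0 0 0 -1;-.009 .043 -.049 0 0 0 -1;-.008 .041 -.051 0 0 0 -1' && python3 -m jog '-.009 .038 -.052 0 0 0 -1;-.008 .037 -.054 0 0 0 -1;-.007 .035 -.056 0 0 0 -1;-.007 .032 -.057 0 0 0 -1;-.006 .031 -.058 0 0 0 -1;-.006 .028 -.059 0 0 0 -1;0 0 0 0 0 0 -1'; python3 - <<'E'
from h import *
s=read_state(); print(s["tool_pos"],s["ft_force"],s["moment"])
p,d=snapshot("scene"); cv2.imwrite("pics/scene8.png",p[:,:,::-1]); c=cloud(camera_model("scene"),d)
X=np.array([.2079,-.9781,0]);Y=np.array([.9781,.2079,0])
q=c[150:260,195:285].reshape(-1,3); s,t,z=q@X,q@Y,q[:,2]
for s0 in range(90,260,20):
    k=(abs(s-s0)<8)&(z>90)&(t>445)&(t<505); print(s0,k.sum(),np.median(z[k]) if k.any() else 0)
E
```

```text
time: 12.68
tool_pos: [518.4, 114.0, 213.4]
orientation: [-0.0, 0.63, 0.777, -0.0]
ft_force: [-0.4, 0.3, -1.7]
opening: 0.265
finger_force: 98.4
time: 13.55
tool_pos: [514.0, 133.9, 179.6]
orientation: [-0.0, 0.629, 0.777, -0.0]
ft_force: [0.5, -0.1, -3.1]
opening: 0.261
finger_force: 98.2
[514.  133.9 179.6] [ 0.5 -0.1 -3.1] [ 0.4  0.1 -0. ]
90 0 0
110 0 0
130 10 175.4581768499433
150 1 181.56193348904299
170 4 173.25085671931657
190 0 0
210 0 0
230 5 142.5080609226942
250 36 138.34603696855186
```

```bash
python3 -m jog '-.006 .026 -.06 0 0 0 -1;-.005 .023 -.061 0 0 0 -1;-.004 .021 -.062 0 0 0 -1;-.004 .019 -.063 0 0 0 -1;-.004 .016 -.05 0 0 0 -1;-.003 .014 -.05 0 0 0 -1;-.002 .011 -.04 0 0 0 -1;-.002 .009 -.03 0 0 0 -1' && python3 -m jog '-.001 .004 -.04 0 0 0 -1;-.001 .002 -.04 0 0 0 -1;0 .001 -.04 0 0 0 -1;0 .001 -.04 0 0 0 -1;0 0 -.04 0 0 0 -1;0 0 -.04 0 0 0 -1;0 0 0 0 0 0 -1;0 0 0 0 0 0 -1'; python3 - <<'E'
from h import *
s=read_state(); print(s["tool_pos"],s["ft_force"],s["moment"])
X=np.array([.2079,-.9781,0]);Y=np.array([.9781,.2079,0]); print(s["tool_pos"]@X,s["tool_pos"]@Y)
p,d=snapshot("scene"); cv2.imwrite("pics/scene9.png",p[:,:,::-1]); c=cloud(camera_model("scene"),d)
q=c[150:280,195:295].reshape(-1,3); s,t,z=q@X,q@Y,q[:,2]
for s0 in range(90,260,20):
    k=(abs(s-s0)<8)&(z>90)&(z<200)&(t>445)&(t<505); print(s0,k.sum(),np.median(z[k]) if k.any() else 0)
E
```

```text
time: 14.6
tool_pos: [511.2, 147.7, 138.3]
orientation: [-0.0, 0.63, 0.777, -0.0]
ft_force: [0.0, -1.2, -3.3]
opening: 0.257
finger_force: 98.2
time: 15.6
tool_pos: [511.1, 148.5, 114.8]
orientation: [0.0, 0.63, 0.777, 0.0]
ft_force: [0.5, 0.1, -0.7]
opening: 0.264
finger_force: 98.6
[511.1 148.5 114.8] [ 0.5  0.1 -0.7] [0. 0. 0.]
-38.96415202635352 530.8149872859684
90 0 0
110 2 132.21395614255738
130 22 133.42970477421323
150 32 133.31766271416672
170 12 132.01473535947497
190 40 127.44301587028622
210 40 127.77422615431641
230 37 127.94963887017332
250 52 132.71952986980432
```

```bash
python3 -m jog '0 0 -.03 0 0 0 -1;0 0 0 0 0 0 -1;.098 .021 0 0 0 0 -1;.098 .021 0 0 0 0 -1;.098 .021 0 0 0 0 -1;.098 .021 0 0 0 0 -1;.098 .021 0 0 0 0 -1;0 0 0 0 0 0 -1;0 0 0 0 0 0 -1'; python3 - <<'E'
from h import *
s=read_state(); print(s["tool_pos"],s["ft_force"],s["moment"])
X=np.array([.2079,-.9781,0]);Y=np.array([.9781,.2079,0]); print(s["tool_pos"]@X,s["tool_pos"]@Y)
p,d=snapshot("scene"); a=p[:,:,::-1]; cv2.imwrite("pics/scene10.png",a); c=cloud(camera_model("scene"),d)
q=c[150:280,195:295].reshape(-1,3); s,t,z=q@X,q@Y,q[:,2]
for s0 in range(90,260,20):
    k=(abs(s-s0)<8)&(z>90)&(z<200)&(t>445)&(t<505); print(s0,k.sum(),np.median(z[k]) if k.any() else 0)
k=(z>85)&(z<165)&(s>70)&(s<125)&(t>480)&(t<600); print(np.c_[s,t,z][k].round(0).tolist())
E
```

```text
time: 16.77
tool_pos: [559.9, 159.0, 111.4]
orientation: [-0.0, 0.63, 0.777, -0.0]
ft_force: [0.3, -0.7, -1.8]
opening: 0.261
finger_force: 98.6
[559.9 159.  111.4] [ 0.3 -0.7 -1.8] [-0.  -0.1 -0. ]
-39.085540940493914 580.6906235517893
90 0 0
110 0 0
130 0 0
150 0 0
170 0 0
190 7 128.07239001263883
210 13 127.49393204120008
230 28 128.42559450904747
250 32 132.93765493043838
[[124.0, 547.0, 135.0], [123.0, 544.0, 134.0], [121.0, 541.0, 134.0], [123.0, 558.0, 135.0], [122.0, 555.0, 134.0], [121.0, 552.0, 134.0], [118.0, 550.0, 135.0], [119.0, 546.0, 133.0], [122.0, 541.0, 131.0], [125.0, 575.0, 136.0], [125.0, 571.0, 135.0], [121.0, 570.0, 136.0], [123.0, 562.0, 133.0], [123.0, 558.0, 132.0], [116.0, 558.0, 134.0], [120.0, 553.0, 131.0], [122.0, 548.0, 129.0], [123.0, 544.0, 127.0], [121.0, 583.0, 136.0], [121.0, 580.0, 135.0], [120.0, 577.0, 135.0], [120.0, 574.0, 134.0], [121.0, 566.0, 131.0], [115.0, 566.0, 134.0], [125.0, 557.0, 127.0], [124.0, 592.0, 134.0], [124.0, 589.0, 133.0], [118.0, 589.0, 136.0], [123.0, 583.0, 132.0], [124.0, 579.0, 130.0], [123.0, 576.0, 130.0], [119.0,
[... 338 characters left out ...]
[93.0, 544.0, 127.0], [121.0, 594.0, 126.0], [120.0, 592.0, 125.0], [121.0, 587.0, 124.0], [118.0, 582.0, 123.0], [120.0, 578.0, 121.0], [122.0, 573.0, 119.0], [119.0, 571.0, 120.0], [124.0, 593.0, 121.0], [120.0, 592.0, 122.0], [117.0, 590.0, 123.0], [120.0, 585.0, 120.0], [118.0, 582.0, 120.0], [120.0, 578.0, 118.0], [116.0, 577.0, 120.0], [97.0, 580.0, 129.0], [122.0, 594.0, 118.0], [118.0, 593.0, 120.0], [123.0, 587.0, 116.0], [125.0, 583.0, 114.0], [97.0, 580.0, 125.0], [121.0, 592.0, 115.0], [93.0, 586.0, 125.0], [92.0, 583.0, 125.0], [87.0, 582.0, 127.0], [85.0, 587.0, 126.0], [84.0, 584.0, 125.0], [82.0, 582.0, 126.0], [83.0, 585.0, 122.0], [73.0, 587.0, 128.0], [71.0, 585.0, 125.0]]
```

```bash
python3 -m jog '-.1 .47 0 0 0 0 -1;-.1 .47 0 0 0 0 -1;-.39 .17 0 0 0 -.155 -1;-.39 .17 -.2 0 0 -.155 -1;0 0 -.4 0 0 0 -1;0 0 0 0 0 0 -1;0 0 0 0 0 0 -1'
```

```text
time: 17.7
tool_pos: [462.8, 287.1, 53.1]
orientation: [0.0, 0.719, 0.695, 0.001]
ft_force: [0.3, 0.5, -1.7]
opening: 0.265
finger_force: 98.8
```

```bash
python3 -m jog '0 0 -.3 0 0 0 -1;0 0 -.14 0 0 0 -1;0 0 -.04 0 0 0 -1;0 0 -.02 0 0 0 -1;0 0 -.01 0 0 0 -1;0 0 0 0 0 0 -1;0 0 0 0 0 0 -1'
```

```text
time: 18.58
tool_pos: [462.2, 287.1, 1.0]
orientation: [0.0, 0.719, 0.695, 0.0]
ft_force: [-0.4, -0.4, -0.3]
opening: 0.262
finger_force: 98.9
```

```bash
python3 -m jog '0 0 -.01 0 0 0 -1;0 0 0 0 0 0 -.3;0 0 0 0 0 0 0;0 0 0 0 0 0 1;0 0 0 0 0 0 1;0 0 0 0 0 0 1;0 0 0 0 0 0 1;0 0 0 0 0 0 1' && python3 -m jog '0 0 .2 0 0 0 1;0 0 .4 0 0 0 1;0 0 .5 0 0 0 1;0 .0 .5 0 0 0 1;0 0 .5 0 0 0 1;-.2 0 .5 0 0 0 1;-.2 0 .3 0 0 0 1;0 0 0 0 0 0 1;0 0 0 0 0 0 1;0 0 0 0 0 0 1'; python3 - <<'E'
from h import *
p,d=snapshot("scene"); a=p[:,:,::-1]; cv2.imwrite("pics/scene11.png",a)
cv2.imwrite("pics/final.png",cv2.resize(a[120:330,150:400],None,fx=2.8,fy=2.8,interpolation=cv2.INTER_CUBIC))
E
```

```text
time: 19.58
tool_pos: [462.1, 287.0, -0.4]
orientation: [-0.0, 0.719, 0.695, 0.0]
ft_force: [-0.2, 0.2, -0.3]
opening: 1.0
finger_force: 0.0
time: 20.82
tool_pos: [422.1, 286.8, 288.7]
orientation: [-0.0, 0.719, 0.695, -0.001]
ft_force: [-0.5, -0.1, -0.6]
opening: 1.003
finger_force: 0.0
```

View pics/final.png

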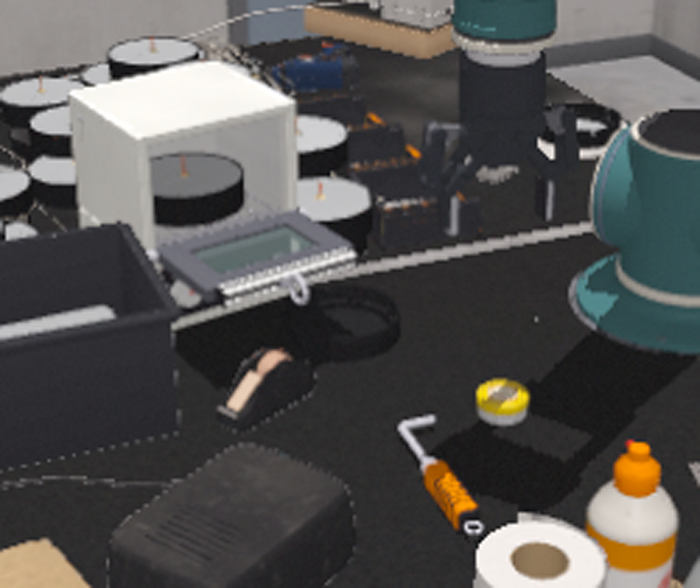

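The final view shows the door level and open with its eye at (298,290). The rod lies flat at (440,480), well clear of the door, and the tin and ring housing haven't moved.

```bash
python3 -c "
from bench import hand_in; print(hand_in())"
```

```text
the job is handed in; nothing more can be done
None
```

The oven door is fully open after a controlled lowering with the hook rod; the rod is unhooked and lying flat where it started, well clear of the door, and the job was handed in at about 21 s of the 72 s limit.

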